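Level the rocking counter shelf

ROBOT

A 7-joint arm with a two-finger parallel gripper is mounted at the origin on a cart in front of the work surface, level with it; the furniture and walls round the work are solid. World frame = base frame: x ahead of the robot, y to its left, z up, the work surface at z = 0. Lengths are in mm, angles in rad, forces in N, time in s.
With the tool pointing down it reaches from about 400 to 875 mm from the base axis. Payload 4.4 kg.
Tool frame: the origin (TCP) lies between the finger pads; the fingertips stand 11 mm ahead of it and the grasp point (between the pads) lies 8 mm behind it; y points along the fingers, x is the direction in which the jaws open and shut, and the axes are right-handed (so a half turn about y gives the same grasp; the last joint's range is limited). The gripper opens to 85 mm and grips with 20 to 120 N. Pads are 22 mm wide; open, the fingers measure 114 mm over their backs; the gripper's body (76 mm by 85 mm) begins 54 mm behind the grasp point. The pads swing forward as they close: fully open they stand 13 mm farther back than shut.
Start: joints at [-1.234, 0.628, 0.038, 1.517, -0.027, 0.996, -0.02], TCP at [254.776, 598.002, 242.313] pointing down, gripper open.
Joint ranges: [-3.06, 3.06], [-0.37, 2.12], [-1.25, 1.32], [0.18, 2.47], [-1.1, 4.24], [0.23, 1.98], [-2.94, 2.94]. Speed limits (rad/s): [2.57, 2.57, 3.14, 3.14, 3.14, 3.14, 3.14].

INTERFACE

Orientations are given as [roll, pitch, yaw] about the fixed x, y, z axes, in that order (R = Rz(yaw) Ry(pitch) Rx(roll)).
In Python, from cell import * gives the robot as it stands.
- The arm moves only by the shell command python3 -m jog 'ROWS'. ROWS is JSON, a list of rows, each an object of numbers: "x", "y", "z": the shift along the tool's x, y, z in mm; "ax", "ay", "az": the turn, a rotation vector about the tool's x, y, z in rad; "grip": the finger opening in mm, from 0 to 85.4. In form: [{"x": .., "y": .., "z": .., "ax": .., "ay": .., "az": .., "grip": ..}, ...]. A call has 1 to 5 rows; each row is the pose to reach, as a shift and turn from the pose commanded when the call began, along the tool's axes at that moment; what a row does not reach only later rows make up. A row lasts 1/10 s, in which the tool goes at most 50 mm and 8.59 degrees, less where a joint would pass 70% of its speed; a pose out of reach is approached as far as the arm can. A call with a gripper value outside its range is refused whole. The fingers move at their own pace and stop on an object; the grip force is fixed at half the most. Time passes only in rows, so rows that repeat a pose let the fingers close. It gives the time, the measured TCP pose, the force and the opening at its end, in the units of the state.
- read_state(): the state, without advancing time (a new reading comes with each control period).
- get_image(name): name is "scene" or "top"; returns a dict with "color" (480x640x3 uint8, red, green, blue), "vfov" (degrees; the focal length in pixels is half the picture's height over the tangent of half this angle, whatever the lens; pixels are square), "cx", "cy" (the principal point, pixels), "camera_from_world" (4x4, takes a point from world to camera coordinates). Camera axes: x right, y down, z forward; pixel columns grow to the right and rows downward; lengths in mm; the calibration is good to about 2 mm. A picture is of the moment at which its call begins. There is no depth.
- finish_job(): hands the job in, once; it reports no verdict.
The state is a dict: "clock": time; "qpos": joint angles; "qd": joint speeds; "tau": joint torques, N m; "eef_pos": TCP position; "tool_rot": TCP orientation; "force": force on the tool from outside, world axes, zero at the start; "torque": the same for the moment, N m; "width": finger opening in mm.
Only numpy, scipy, OpenCV 4.12 (cv2) and the standard library are available. Lean on these libraries where they do the work, as an engineer would, in place of code of your own. Each camera call takes 0.05 s, during which the arm holds its last target.

TASK

The small counter shelf rocks because the screw foot under its near left corner is too short. Stand the spirit level lengthwise on the shelf and let go of it; then press that corner down by the foot's black knob until the foot bears firmly on the table, and turn the knob until the bubble sits in the middle between its two lines while the corner is pressed. Finish while still holding the knob and pressing it down firmly, with about 15 N, so that I can tighten the lock nut, and do not push the shelf about or upset anything on it or around it.

Things in the scene. Friction and masses are not known exactly. Their poses are not given: they have to be found in the camera images.
- shelf: loose low shelf, 0.8 kg: wooden board 180 (x) x 300 (y) x 18 mm on 4 legs at x +-75, y +-125. Origin at table level under the board's centre; x to its back (away from the robot, yaw within 0.2 rad), y to its left, z up; board top at z = 90. The strip x -85 to -5 is empty but for the knob; jar and tin stand behind. Three legs are plain and equal, the near left one (-75, +125) is a screw foot
- knob: black fluted knob, 38 mm across, 26 high, on a vertical screw through the shelf's near left corner. Origin: centre of its underside, 7.5 mm above the board at the start. Clockwise from above lengthens the foot, 1 mm per rad; knob and foot go down together, so with the foot on the table the knob keeps its height and the board's corner rises.
- knob_top (a point): centre of the knob's top face, 26 mm above its underside. The foot starts 1.9 to 3.1 mm too short, so the knob needs 1.9 to 3.1 rad of turning in all, clockwise. It turns with about 0.06 N m and stays where it is left. As the shelf rocks on to the foot the knob moves outward (shelf -x, +y) nearly as far as it goes down; it moves back in as the corner rises
- foot: round rubber foot, 34 mm across, under the knob on the same screw. Origin: centre of its underside, z = 0 when it stands on the table. Unpressed, the shelf rests level on its three plain legs with this foot in the air; over about 4 N down on the knob rocks the shelf about its diagonal on to this foot
- level: aluminium spirit level, 150 mm long (x), 24 wide (y), 42 high, 0.19 kg, standing loose on the table, near right, in front of the shelf. Origin: centre of its underside; z up. The lower 26 mm are a solid bar; the vial lies in a 62 mm gap in the middle of the top, seen from above and the sides. On the shelf either end may point left
- bubble (a joint): bubble's place along the level's x, in m: 0 mid-vial, + towards +x, at most 0.02. It is 12 mm long, the two black lines 16 mm apart: between them within +-2 mm. It runs to the higher end, 0.6 mm per mrad of slope, and settles in about 1.5 s; with the level lengthwise on the pressed shelf 1 mm too short a foot shows as about 2.4 mm of bubble, towards the right
- jar: glass jar with a red lid, 67 mm across, 70 mm high, on the back right of the shelf; origin under its centre
- tin: green tin, 58 mm across, 72 mm high, on the back middle of the shelf; origin under its centre
- mug: blue mug 77 mm across, 90 mm high, right of the shelf, a bystander; origin under its centre
- spice_jar: spice jar with a red cap, 45 mm across, 106 mm high, back right, a bystander; origin under its centre
- lemon: lemon, 82x58x57 mm, left front, a bystander; origin under its centre
- spanner: flat steel spanner 150 mm long, lying at the front of the table, for the lock nut, not needed, a bystander; origin under its centre
- oil_bottle: tall oil bottle, 58x58x282 mm, back left, a bystander; origin under its centre
- spray_pink: spray bottle, 55x119x247 mm, left, a bystander; origin under its centre
Not all that is in view belongs to the job. Leave any purple look-alike of the tin alone.

How it is judged (in metres and radians):
On the way, in this order (a step that is already met when the one before it is completed fails the run):
1. the spirit level stands on the shelf, upright and along its length, let go (z of level in the frame of shelf between 0.086 and 0.096 m and x of level in the frame of shelf between -0.09 and 0.09 m and y of level in the frame of shelf between -0.1 and 0.1 m and angle between the x axis of level and the y axis of shelf, either way round below 0.15 rad and angle between level's own z axis and vertical below 0.08 rad and contact force between the fingers and level below 0.3 N and linear speed of level below 0.02 m/s), for 0.2 s.
2. the corner is pressed down by its knob on to the short foot, the bubble still off the middle (contact force between foot and anything else above 3 N and contact force between the fingers and knob above 1 N and (value of joint bubble above 0.0025 m or value of joint bubble below -0.0025 m)), for 0.2 s.
At the end, for the whole second after the job is handed in: level upright on the shelf, lengthwise within 0.15 rad, untouched; bubble within 2 mm of the middle; fingers on the knob (over 2 N), screw foot bearing on the table with over 7.5 N (some 15 N on the knob); shelf still and within 0.012 rad of level; jar and tin upright (value of joint bubble between -0.002 and 0.002 m and contact force between the fingers and knob above 2 N and contact force between foot and anything else above 7.5 N and z of level in the frame of shelf between 0.086 and 0.096 m and x of level in the frame of shelf between -0.09 and 0.09 m and y of level in the frame of shelf between -0.1 and 0.1 m and angle between the x axis of level and the y axis of shelf, either way round below 0.15 rad and angle between level's own z axis and vertical below 0.08 rad and contact force between the fingers and level below 0.3 N and angle between shelf's own z axis and vertical below 0.012 rad and linear speed of shelf below 0.02 m/s and angle between each of jar, tin's own z axis and vertical below 0.2 rad); the arm keeps its last pose, push and grip.
It fails at once if the shelf is pushed more than 40 mm (distance of shelf from where it was at the start of the episode above 0.04 m).
It fails at once if the jar or the tin is tipped or taken off its place on the shelf (angle between any of jar, tin's own z axis and vertical above 0.3 rad or distance of any of jar, tin from where it was at the start of the episode above 0.05 m).
It fails at once if a bystander is pushed more than 30 mm (distance of any of mug, spice_jar, lemon, spanner, oil_bottle, spray_pink from where it was at the start of the episode above 0.03 m).
It also fails if it takes over 72 s, if anything falls off the work surface, if the arm or the gripper's body presses on something with over 40 N, if the wrist force passes 120 N, or if a joint passes its speed limit or range.

## Working session

There is one attempt and no reset: what is moved stays moved. The work goes in short steps, Python scripts to look and compute and a shell command to move; the robot and the scene stay as the last step left them, time stands still between calls to the robot, and variables do not carry over. Pictures are saved under pics/ and viewed, and the job is handed in when it is done.

```bash
mkdir -p pics; ls
cat > h.py <<'E'
import numpy as np, cv2
from cell import *
def cam(n,save=None):
    d=get_image(n)
    if save: cv2.imwrite('pics/'+save,cv2.cvtColor(d['color'],cv2.COLOR_RGB2BGR))
    return d
def ray(d,u,v):
    f=240/np.tan(np.radians(d['vfov'])/2); M=np.array(d['camera_from_world'])
    R=M[:3,:3];o=-R.T@M[:3,3]
    return o,R.T@np.array([(u-d['cx'])/f,(v-d['cy'])/f,1])
def onz(d,u,v,z):
    o,r=ray(d,u,v); return o+r*(z-o[2])/r[2]
def proj(d,p):
    f=240/np.tan(np.radians(d['vfov'])/2); M=np.array(d['camera_from_world'])
    c=M[:3,:3]@np.array(p)+M[:3,3]; return c[:2]/c[2]*f+[d['cx'],d['cy']]
E
python3 - <<'E'
from h import *
for n in ('scene','top'):
    d=cam(n,n+'0.png'); print(n,d['vfov'],ray(d,320,240),d['color'].shape)
print(read_state())
E
```

```text
pics
scene 46.73744750024517 (array([ -89.63073397, -735.18933866,  992.67685632]), array([ 0.45946697,  0.5648194 , -0.68552922])) (480, 640, 3)
top 45.279760960510245 (array([ 361.94422522,   39.80243032, 1300.52825693]), array([ 0.14501077, -0.02124995, -0.98936108])) (480, 640, 3)
{'clock': 0.1, 'qpos': array([-1.23378538,  0.62924952,  0.03847465,  1.51830316, -0.02697416,
        0.99628395, -0.02000439]), 'qd': array([ 0.00066891,  0.00014043, -0.00057559, -0.00131364,  0.00140227,
        0.00067103,  0.0001954 ]), 'tau': array([ 2.52191887e-03, -5.64527965e+01,  1.23044964e+00, -1.93973708e+01,
        1.13613450e-02,  5.37293134e-03,  3.46983327e-06]), 'eef_pos': array([254.58160613, 597.46777259, 241.47300135]), 'tool_rot': array([-1.57085346,  0.00172438,  1.16797003]), 'force': array([0.02879773, 0.44377472, 0.46029046]), 'torque': array([-0.05391196,  0.023085  , -0.03862567]), 'width': 85.42975271829309}
```

View pics/scene0.png

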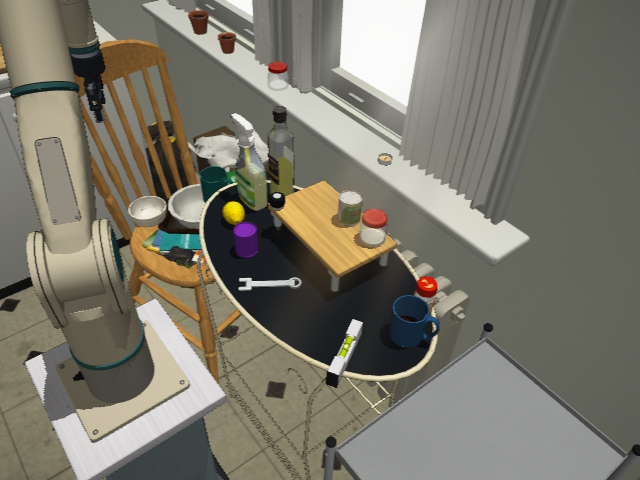

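View pics/top0.png

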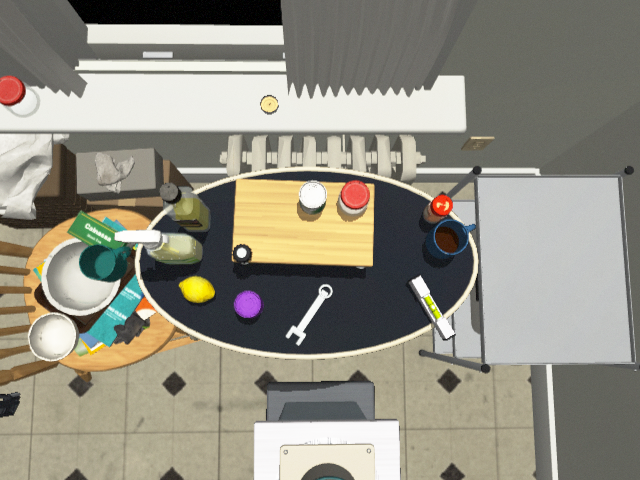

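The scene view shows the shelf with its knob at (277,201) and the level at (345,352). In the top view the knob is at (242,254), the level at (432,307), and the board's corners at about (236,180), (375,181), (373,266) and (233,264). I'll zoom in and measure next.

Run:
```python
from h import *
d=cam('top')
im=cv2.cvtColor(d['color'],cv2.COLOR_RGB2BGR)
a=cv2.resize(im[165:285,220:390],None,fx=4.5,fy=4.5,interpolation=cv2.INTER_CUBIC); cv2.imwrite('pics/s1.png',a)
b=cv2.resize(im[265:350,390:475],None,fx=6,fy=6,interpolation=cv2.INTER_CUBIC); cv2.imwrite('pics/l1.png',b)
# board mask
hsv=cv2.cvtColor(im,cv2.COLOR_BGR2HSV)
m=cv2.inRange(hsv,(10,60,100),(30,200,255)); m[:170]=0;m[280:]=0;m[:,:222]=0;m[:,390:]=0
m=cv2.morphologyEx(m,cv2.MORPH_OPEN,np.ones((3,3)))
c=max(cv2.findContours(m,0,2)[0],key=cv2.contourArea)
r=cv2.minAreaRect(c);print(r); box=cv2.boxPoints(r);print(box)
for q in box: print(onz(d,*q,90).round(1))
print('c',onz(d,*r[0],90))
# level: bright
m=cv2.inRange(hsv,(0,0,110),(90,255,255)); 
mm=np.zeros_like(m); mm[270:345,405:460]=m[270:345,405:460]
# exclude table rim later; print contours
for c in cv2.findContours(mm,0,2)[0]:
    if cv2.contourArea(c)>20: print(cv2.contourArea(c),cv2.minAreaRect(c))
```

```text
((303.32275390625, 222.1085662841797), (141.01112365722656, 83.74577331542969), 2.2025980949401855)
[[231.25996 261.24075]
 [234.47859 177.55687]
 [375.38556 182.97638]
 [372.16693 266.66028]]
[494.8 201.1  90. ]
[675.5 196.6  90. ]
[ 663.4 -106.7   90. ]
[481.9 -96.4  90. ]
c [578.06065463  49.13330173  90.        ]
1480.0 ((432.0, 309.5), (54.0, 69.0), 0.0)
```

View pics/s1.png

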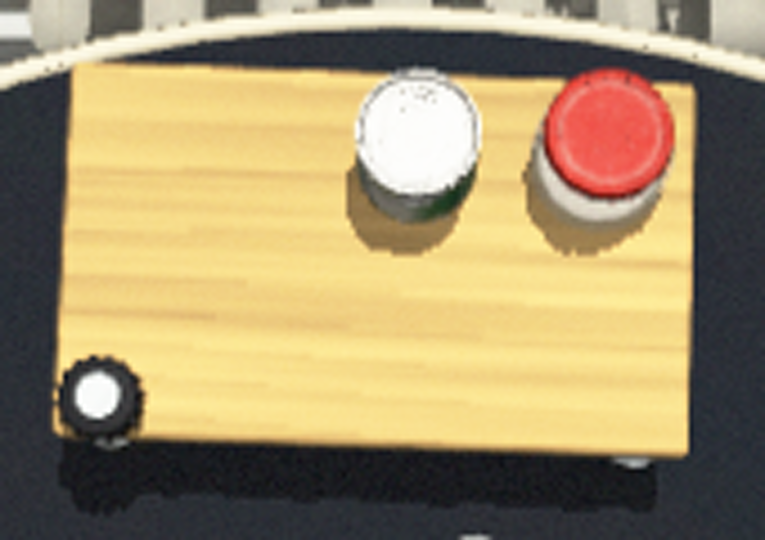

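View pics/l1.png

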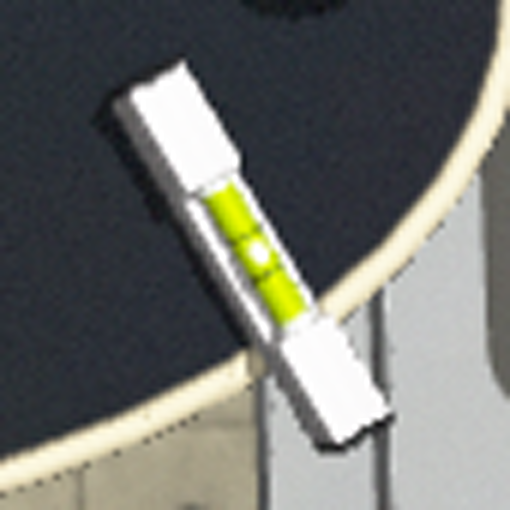

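Run:
```python
from h import *
d=cam('top')
S=lambda X,Y:(220+(X+.5)/4.5-.5,165+(Y+.5)/4.5-.5)
L=lambda X,Y:(390+(X+.5)/6-.5,265+(Y+.5)/6-.5)
C=[onz(d,*S(*p),90) for p in [(73,64),(694,84),(687,455),(56,436)]]
print(np.round(C,1)); c=np.mean(C,0);
e=((C[0]+C[3])-(C[1]+C[2]))/2; print('centre',c,'len',np.linalg.norm(e),'yaw',np.arctan2(-e[0],e[1]), 'wid',np.linalg.norm((C[0]+C[1]-C[2]-C[3])/2))
print('knob',onz(d,*S(101,397),123.5),onz(d,*S(97,395),123.5))
y=np.arctan2(-e[0],e[1]);R=np.array([[np.cos(y),-np.sin(y)],[np.sin(y),np.cos(y)]])
print('exp knob',c[:2]+R@[-75,125])
P=[onz(d,*L(*p),42) for p in [(130,100),(183,62),(388,405),(340,447)]]
print(np.round(P,1)); a=(P[0]+P[1])/2-(P[2]+P[3])/2
print('level',np.mean(P,0),'len',np.linalg.norm(a),'yaw',np.arctan2(a[1],a[0]), 'w',np.linalg.norm(P[0]-P[1]))
for p in [(260,250)]: print('vial',onz(d,*L(*p),36))
# scene checks
d2=cam('scene','sc2.png')
im=cv2.cvtColor(d2['color'],cv2.COLOR_RGB2BGR)
cv2.imwrite('pics/l2.png',cv2.resize(im[310:395,310:395],None,fx=6,fy=6,interpolation=cv2.INTER_CUBIC))
cv2.imwrite('pics/s2.png',cv2.resize(im[175:300,230:400],None,fx=4.5,fy=4.5,interpolation=cv2.INTER_CUBIC))
lc=np.mean(P,0); print('pred level top centre in scene',proj(d2,lc),[proj(d2,p).round(1) for p in P])
print('pred knob',proj(d2,onz(d,*S(101,397),123.5)),[proj(d2,p).round(1) for p in C])
```

```text
[[ 672.7  193.7   90. ]
 [ 662.8 -103.3   90. ]
 [ 483.9  -96.7   90. ]
 [ 494.2  199.4   90. ]]
centre [578.40393479  48.29035341  90.        ] len 296.7066236372224 yaw -0.03411539357930634 wid 178.78612102985164
knob [508.3707617 174.7893461 123.5      ] [509.29784335 176.61825363 123.5       ]
exp knob [507.71117235 175.77577744]
[[ 454.  -187.4   42. ]
 [ 467.9 -207.3   42. ]
 [ 342.6 -278.6   42. ]
 [ 327.7 -260.5   42. ]]
level [ 398.04850896 -233.44950358   42.        ] len 145.0326861344225 yaw 0.5206114889776849 w 24.286714619824266
vial [ 399.13662814 -234.8954881    36.        ]
pred level top centre in scene [345.81644033 343.80465144] [array([352.1, 317.3]), array([362.9, 320.1]), array([338.8, 372.3]), array([327.3, 369.9])]
pred knob [277.39500899 194.41350483] [array([324.2, 178.2]), array([397.9, 241. ]), array([337.6, 271.8]), array([267.7, 201.8])]
```

View pics/l2.png

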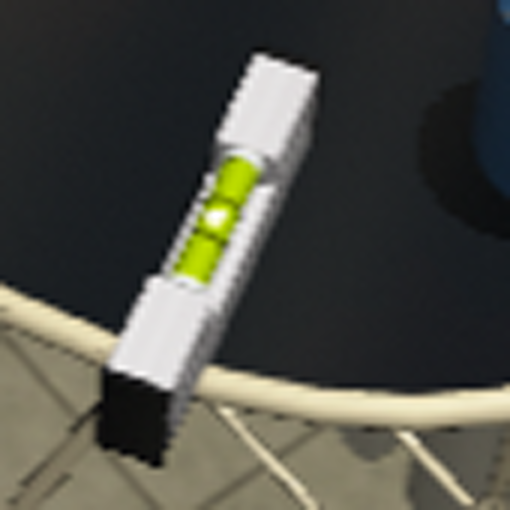

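View pics/s2.png

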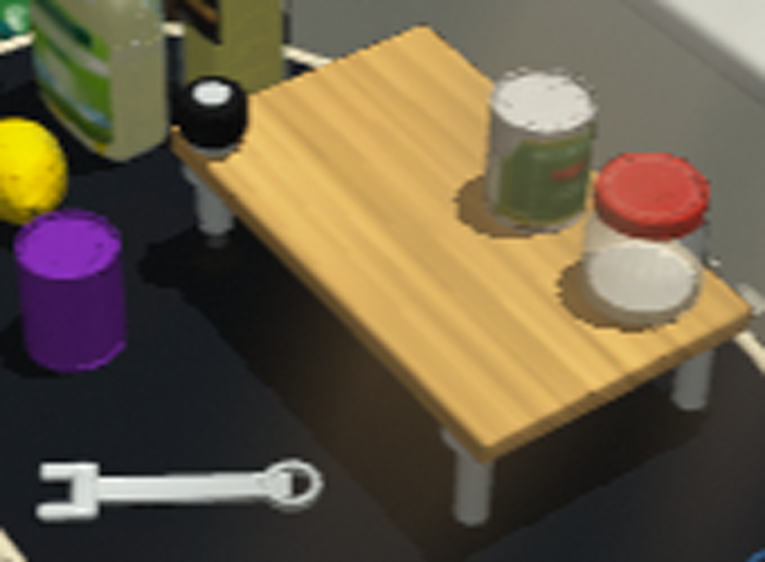

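```bash
cat >> h.py <<'E'
from scipy.spatial.transform import Rotation as Ro
def go(x,y,z,yaw):
    s=read_state(); R=Ro.from_euler('xyz',s['tool_rot'])
    T=Ro.from_euler('xyz',[-np.pi/2,0,yaw])
    d=R.inv().apply(np.array([x,y,z])-s['eef_pos']); rv=(R.inv()*T).as_rotvec()
    print('shift',d.round(1),'turn',rv.round(3),'rows>=',np.linalg.norm(d)/50,np.linalg.norm(rv)/.15)
    print('now',s['eef_pos'].round(1),s['tool_rot'].round(3),'F',s['force'].round(1),'T',s['torque'].round(2),'w',round(s['width'],1),'t',round(s['clock'],2),'q1,7',s['qpos'][[0,6]].round(2))
E
python3 - <<'E'
from h import *
d=cam('top')
for n,u,v,z in [('spray right edge',203,250,100),('spray same',203,250,150),('spray nozzle',117,236,235),('spray top',150,237,245),('oil cap',168,190,282),('oil sh',208,226,150),('lemon',197,290,30),('mug',447,239,90),('purple',248,305,72),('tin',312.5,194,162),('jar',355,195,160)]:
    print(n,onz(d,u,v,z).round(0))
# base of tin: world
for T in [(380,230,330,1.0),(450,-50,250,0.0),(398,-233,120,-1.05)]: go(*T)
E
```

```text
spray right edge [518. 259. 100.]
spray same [511. 250. 150.]
spray nozzle [527. 393. 235.]
spray top [523. 330. 245.]
oil cap [603. 290. 282.]
oil sh [560. 241. 150.]
lemon [438. 283.  30.]
mug [ 541. -258.   90.]
purple [403. 167.  72.]
tin [623.  30. 162.]
jar [621. -56. 160.]
shift [-289.3  -87.8 -259.4] turn [ 0.     0.168 -0.001] rows>= 7.967899468029508 1.1198511187212987
now [254.7 597.8 242. ] [-1.571e+00  1.000e-03  1.168e+00] F [0.1 0.6 0.2] T [-0.01  0.   -0.03] w 85.1 t 0.3 q1,7 [-1.23 -0.02]
shift [-519.4   -7.7 -433.6] turn [ 0.000e+00  1.168e+00 -1.000e-03] rows>= 13.532766870026316 7.786509647198492
now [254.7 597.8 242. ] [-1.571e+00  1.000e-03  1.168e+00] F [0.1 0.6 0.2] T [-0.01  0.   -0.03] w 85.1 t 0.3 q1,7 [-1.23 -0.02]
shift [-708.   122.5 -457.5] turn [ 1.000e-03  2.218e+00 -0.000e+00] rows>= 17.03674927032849 14.786508849948156
now [254.7 597.8 242. ] [-1.571e+00  1.000e-03  1.168e+00] F [0.1 0.6 0.2] T [-0.01  0.   -0.03] w 85.1 t 0.3 q1,7 [-1.23 -0.02]
```

```bash
python3 -m jog '[{"x":-22,"y":-18,"z":-28,"ay":0.1},{"x":-44,"y":-36,"z":-56,"ay":0.2},{"x":-66,"y":-54,"z":-84,"ay":0.3},{"x":-90,"y":-72,"z":-112,"ay":0.4},{"x":-112,"y":-88,"z":-140,"ay":0.5}]'
python3 - <<'E'
from h import *
go(430,250,330,0.1)
E
```

```text
shift [-251.3  -87.8 -297.6] turn [ 0.000e+00  1.068e+00 -1.000e-03] rows>= 7.985896884214684 7.11984312036571
now [254.7 597.8 242. ] [-1.571e+00  1.000e-03  1.168e+00] F [0.1 0.6 0.2] T [-0.01  0.   -0.03] w 85.1 t 0.3 q1,7 [-1.23 -0.02]$[0]: bad value
```

```bash
python3 -m jog '[{"x":-22,"y":-18,"z":-28,"ax":0,"ay":0.1,"az":0,"grip":85},{"x":-44,"y":-36,"z":-56,"ax":0,"ay":0.2,"az":0,"grip":85},{"x":-66,"y":-54,"z":-84,"ax":0,"ay":0.3,"az":0,"grip":85},{"x":-90,"y":-72,"z":-112,"ax":0,"ay":0.4,"az":0,"grip":85},{"x":-112,"y":-88,"z":-140,"ax":0,"ay":0.5,"az":0,"grip":85}]'
python3 - <<'E'
from h import *
go(430,250,330,0.1)
E
```

```text
clock: 0.8
eef_pos: [340.2, 438.6, 331.3]
tool_rot: [-1.571, -0.0, 0.664]
force: [1.1, -0.1, 0.4]
width: 84.9
shift [ -45.5    1.2 -203.9] turn [-0.     0.564  0.   ] rows>= 4.177491709975872 3.7582002991820436
now [340.2 438.6 331.3] [-1.571 -0.     0.664] F [ 1.1 -0.1  0.4] T [ 0.12 -0.08  0.  ] w 84.9 t 0.8 q1,7 [-1.1  -0.21]
```

```bash
python3 -m jog '[{"x":-9,"y":0,"z":-40,"ax":0,"ay":0.11,"az":0,"grip":85},{"x":-18,"y":0,"z":-82,"ax":0,"ay":0.22,"az":0,"grip":85},{"x":-27,"y":0,"z":-123,"ax":0,"ay":0.33,"az":0,"grip":85},{"x":-36,"y":0,"z":-164,"ax":0,"ay":0.45,"az":0,"grip":85},{"x":-45,"y":0,"z":-204,"ax":0,"ay":0.56,"az":0,"grip":85}]'
python3 - <<'E'
from h import *
go(450,10,250,-0.5)
E
```

```text
clock: 1.3
eef_pos: [431.2, 250.4, 330.6]
tool_rot: [-1.57, -0.0, 0.103]
force: [1.2, -0.1, -0.8]
width: 85.0
shift [  -6.1   80.5 -241.1] turn [-0.001  0.603  0.   ] rows>= 5.084735665596933 4.021613319737032
now [431.2 250.4 330.6] [-1.57  -0.     0.103] F [ 1.2 -0.1 -0.8] T [-0.05 -0.02  0.01] w 85.0 t 1.3 q1,7 [-0.87 -0.32]
```

```bash
python3 -m jog '[{"x":-1,"y":12,"z":-45,"ax":0,"ay":0.12,"az":0,"grip":85},{"x":-2,"y":24,"z":-92,"ax":0,"ay":0.24,"az":0,"grip":85},{"x":-3,"y":36,"z":-139,"ax":0,"ay":0.36,"az":0,"grip":85},{"x":-4,"y":48,"z":-186,"ax":0,"ay":0.48,"az":0,"grip":85},{"x":-5,"y":60,"z":-232,"ax":0,"ay":0.6,"az":0,"grip":85}]'
python3 - <<'E'
from h import *
go(398,-233,110,-1.05)
E
```

```text
clock: 1.8
eef_pos: [450.7, 19.2, 270.2]
tool_rot: [-1.57, -0.001, -0.497]
force: [0.5, 0.1, -0.1]
width: 85.2
shift [  73.7  160.  -246.9] turn [-0.001  0.553  0.   ] rows>= 6.066791434915209 3.689280019091804
now [450.7  19.2 270.2] [-1.57e+00 -1.00e-03 -4.97e-01] F [ 0.5  0.1 -0.1] T [ 0.03 -0.06  0.  ] w 85.2 t 1.8 q1,7 [-0.53 -0.31]
```

```bash
python3 -m jog '[{"x":12,"y":20,"z":-42,"ax":0,"ay":0.11,"az":0,"grip":85},{"x":24,"y":46,"z":-82,"ax":0,"ay":0.22,"az":0,"grip":85},{"x":36,"y":72,"z":-122,"ax":0,"ay":0.33,"az":0,"grip":85},{"x":48,"y":98,"z":-162,"ax":0,"ay":0.44,"az":0,"grip":85},{"x":60,"y":124,"z":-200,"ax":0,"ay":0.55,"az":0,"grip":85}]'
python3 - <<'E'
from h import *
go(398,-233,60,-1.05)
E
```

```text
clock: 2.3
eef_pos: [408.8, -185.4, 145.4]
tool_rot: [-1.571, -0.001, -1.046]
force: [1.9, 0.6, -0.9]
width: 85.0
shift [ 35.7  85.4 -33.2] turn [-0.     0.004  0.001] rows>= 1.9681128231942124 0.025354753907594594
now [ 408.8 -185.4  145.4] [-1.571e+00 -1.000e-03 -1.046e+00] F [ 1.9  0.6 -0.9] T [ 0.03 -0.08  0.04] w 85.0 t 2.3 q1,7 [-0.01 -0.09]
```

```bash
python3 -m jog '[{"x":18,"y":20,"z":-17,"ax":0,"ay":0.004,"az":0,"grip":85},{"x":35.7,"y":40,"z":-33.2,"ax":0,"ay":0.004,"az":0,"grip":85},{"x":35.7,"y":65,"z":-33.2,"ax":0,"ay":0.004,"az":0,"grip":85},{"x":35.7,"y":65,"z":-33.2,"ax":0,"ay":0.004,"az":0,"grip":85}]'
python3 - <<'E'
from h import *
go(398,-233,15,-1.05)
d=cam('top'); im=cv2.cvtColor(d['color'],cv2.COLOR_RGB2BGR)
e=cam('scene'); im2=cv2.cvtColor(e['color'],cv2.COLOR_RGB2BGR)
cv2.imwrite('pics/g1.png',np.hstack([cv2.resize(im[250:350,390:490],None,fx=4,fy=4),cv2.resize(im2[300:400,300:400],None,fx=4,fy=4)]))
E
```

```text
clock: 2.7
eef_pos: [396.9, -231.2, 79.3]
tool_rot: [-1.573, 0.004, -1.048]
force: [-0.7, 0.1, -0.1]
width: 85.2
shift [ 2.4 64.3  0.2] turn [ 0.002  0.002 -0.004] rows>= 1.2874245038140792 0.033078806003117786
now [ 396.9 -231.2   79.3] [-1.573  0.004 -1.048] F [-0.7  0.1 -0.1] T [ 0.01 -0.05  0.02] w 85.2 t 2.7 q1,7 [0.21 0.09]
```

View pics/g1.png

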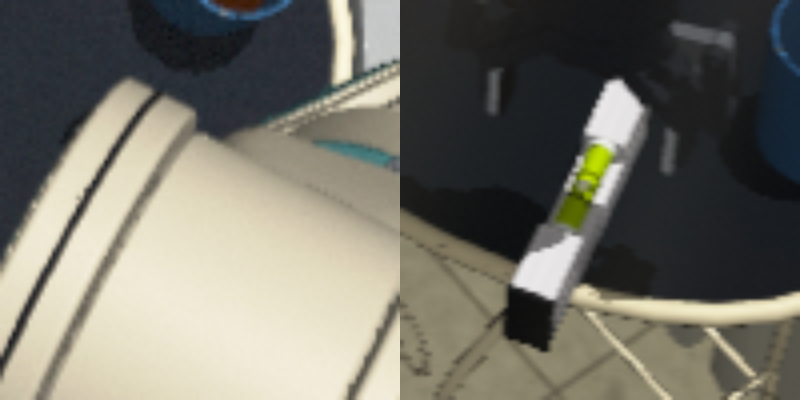

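The level is still undisturbed: crop (580,210), which is about scene (345,352). The black fingers straddle it, with their pads at crop (490,90) and (665,150). I'm going down now.

```bash
python3 -m jog '[{"x":2,"y":20,"z":0,"ax":0,"ay":0,"az":0,"grip":85},{"x":2,"y":42,"z":0,"ax":0,"ay":0,"az":0,"grip":85},{"x":2,"y":58,"z":0,"ax":0,"ay":0,"az":0,"grip":85},{"x":2,"y":64,"z":0,"ax":0,"ay":0,"az":0,"grip":85},{"x":2,"y":64,"z":0,"ax":0,"ay":0,"az":0,"grip":85}]'
python3 -m jog '[{"x":0,"y":0,"z":0,"ax":0,"ay":0,"az":0,"grip":10},{"x":0,"y":0,"z":0,"ax":0,"ay":0,"az":0,"grip":10},{"x":0,"y":0,"z":0,"ax":0,"ay":0,"az":0,"grip":10},{"x":0,"y":0,"z":0,"ax":0,"ay":0,"az":0,"grip":10},{"x":0,"y":0,"z":0,"ax":0,"ay":0,"az":0,"grip":10}]'
python3 - <<'E'
from h import *
go(398,-233,150,-1.05)
E
```

```text
clock: 3.3
eef_pos: [400.2, -232.5, 17.8]
tool_rot: [-1.57, -0.0, -1.045]
force: [0.7, 0.1, -0.3]
width: 85.1
clock: 3.8
eef_pos: [399.8, -233.0, 17.9]
tool_rot: [-1.57, -0.0, -1.046]
force: [0.1, 0.7, 6.6]
width: 22.5
shift [  -0.8 -132.1   -1.4] turn [-0.001  0.004  0.   ] rows>= 2.6417981097051695 0.026099419113018454
now [ 399.8 -233.    17.9] [-1.57  -0.    -1.046] F [0.1 0.7 6.6] T [ 0.19  0.09 -0.07] w 22.5 t 3.8 q1,7 [0.3  0.24]
```

```bash
python3 -m jog '[{"x":0,"y":-15,"z":0,"ax":0,"ay":0,"az":0,"grip":10},{"x":0,"y":-45,"z":0,"ax":0,"ay":0,"az":0,"grip":10},{"x":0,"y":-80,"z":0,"ax":0,"ay":0,"az":0,"grip":10},{"x":0,"y":-120,"z":0,"ax":0,"ay":0,"az":0,"grip":10},{"x":0,"y":-150,"z":0,"ax":0,"ay":0,"az":0,"grip":10}]'
python3 - <<'E'
from h import *
go(440,-100,180,-.5);go(530,-5,180,-.034)
d=cam('top','g2.png');d=cam('scene','g3.png')
E
```

```text
clock: 4.3
eef_pos: [399.2, -233.1, 169.1]
tool_rot: [-1.571, -0.0, -1.046]
force: [1.3, -0.5, -2.1]
width: 22.3
shift [-94.8 -10.9 101.9] turn [ 0.    -0.546  0.   ] rows>= 2.792271122517974 3.6429489196456255
now [ 399.2 -233.1  169.1] [-1.571 -0.    -1.046] F [ 1.3 -0.5 -2.1] T [-0.01 -0.06 -0.01] w 22.3 t 4.3 q1,7 [0.03 0.02]
shift [-132.   -10.9  227.4] turn [ 0.    -1.012  0.   ] rows>= 5.262686279036347 6.749614947738154
now [ 399.2 -233.1  169.1] [-1.571 -0.    -1.046] F [ 1.3 -0.5 -2.1] T [-0.01 -0.06 -0.01] w 22.3 t 4.3 q1,7 [0.03 0.02]
```

View pics/g3.png

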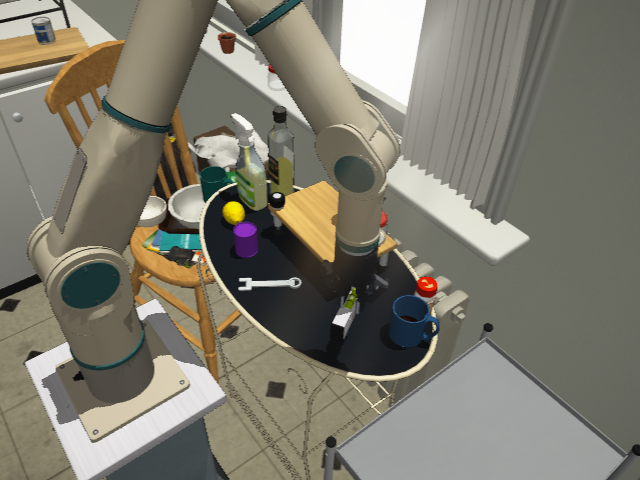

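The level is held upright at about (346,315), clear of everything. I'm moving it over the shelf.

```bash
python3 -m jog '[{"x":-20,"y":-5,"z":35,"ax":0,"ay":-0.14,"az":0,"grip":10},{"x":-40,"y":-10,"z":70,"ax":0,"ay":-0.28,"az":0,"grip":10},{"x":-60,"y":-11,"z":105,"ax":0,"ay":-0.42,"az":0,"grip":10},{"x":-80,"y":-11,"z":140,"ax":0,"ay":-0.56,"az":0,"grip":10},{"x":-100,"y":-11,"z":175,"ax":0,"ay":-0.7,"az":0,"grip":10}]'
python3 - <<'E'
from h import *
go(531.5,-5,150,-.034)
E
```

```text
clock: 4.9
eef_pos: [500.6, -56.9, 177.2]
tool_rot: [-1.571, 0.002, -0.34]
force: [0.7, -0.6, -1.1]
width: 22.9
shift [11.9 27.1 59.2] turn [-0.    -0.306 -0.002] rows>= 1.3245543477786483 2.041119283127907
now [500.6 -56.9 177.2] [-1.571  0.002 -0.34 ] F [ 0.7 -0.6 -1.1] T [-0.03 -0.06 -0.02] w 22.9 t 4.9 q1,7 [-0.27  0.13]
```

```bash
python3 -m jog '[{"x":6,"y":0,"z":25,"ax":0,"ay":-0.12,"az":0,"grip":10},{"x":11,"y":8,"z":50,"ax":0,"ay":-0.24,"az":0,"grip":10},{"x":12,"y":18,"z":59,"ax":0,"ay":-0.306,"az":0,"grip":10},{"x":12,"y":27,"z":59,"ax":0,"ay":-0.306,"az":0,"grip":10},{"x":12,"y":27,"z":59,"ax":0,"ay":-0.306,"az":0,"grip":10}]'
python3 - <<'E'
from h import *
go(531.5,-5,108,-.034)
d=cam('top'); im=cv2.cvtColor(d['color'],cv2.COLOR_RGB2BGR)
e=cam('scene'); im2=cv2.cvtColor(e['color'],cv2.COLOR_RGB2BGR)
cv2.imwrite('pics/p1.png',np.hstack([cv2.resize(im[165:290,220:390],None,fx=2.3,fy=2.3),cv2.resize(im2[175:300,250:420],None,fx=2.3,fy=2.3)]))
E
```

```text
clock: 5.4
eef_pos: [530.1, -7.9, 149.2]
tool_rot: [-1.571, 0.005, -0.042]
force: [0.1, -1.0, -2.1]
width: 22.8
shift [ 1.5 41.2  3. ] turn [ 0.    -0.008 -0.005] rows>= 0.8270683636372758 0.06290208050674205
now [530.1  -7.9 149.2] [-1.571  0.005 -0.042] F [ 0.1 -1.  -2.1] T [-0.    0.01 -0.02] w 22.8 t 5.4 q1,7 [-0.29  0.28]
```

View pics/p1.png

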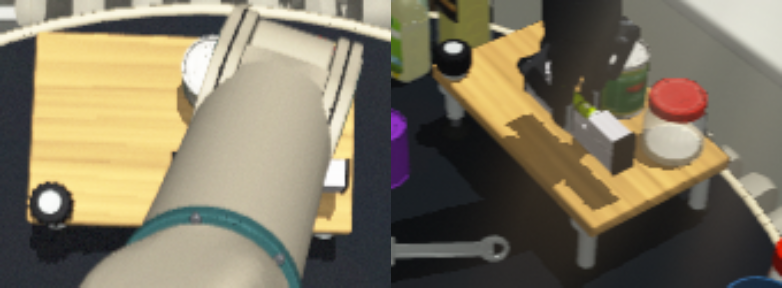

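The level hangs level over the front strip, with its right end at scene crop (600,140), well clear of the jar and tin. I'm lowering it.

```bash
python3 -m jog '[{"x":1.5,"y":15,"z":2,"ax":0,"ay":-0.008,"az":0,"grip":10},{"x":1.5,"y":28,"z":3,"ax":0,"ay":-0.008,"az":0,"grip":10},{"x":1.5,"y":36,"z":3,"ax":0,"ay":-0.008,"az":0,"grip":10},{"x":1.5,"y":38,"z":3,"ax":0,"ay":-0.008,"az":0,"grip":10},{"x":1.5,"y":38,"z":3,"ax":0,"ay":-0.008,"az":0,"grip":10}]'
python3 - <<'E'
from h import *
go(531.5,-5,108,-.034)
E
```

```text
clock: 6.0
eef_pos: [533.5, -4.8, 113.1]
tool_rot: [-1.571, 0.001, -0.033]
force: [0.4, 0.1, -1.1]
width: 22.7
shift [-2.   5.1 -0.3] turn [ 0.     0.001 -0.001] rows>= 0.1088478225316618 0.009539476524677916
now [533.5  -4.8 113.1] [-1.571e+00  1.000e-03 -3.300e-02] F [ 0.4  0.1 -1.1] T [ 0.   -0.03 -0.03] w 22.7 t 6.0 q1,7 [-0.26  0.31]
```

```bash
python3 -m jog '[{"x":0,"y":1.5,"z":0,"ax":0,"ay":0,"az":0,"grip":10},{"x":0,"y":3,"z":0,"ax":0,"ay":0,"az":0,"grip":10},{"x":0,"y":3,"z":0,"ax":0,"ay":0,"az":0,"grip":10}]'
python3 - <<'E'
from h import *
go(531.5,-5,108,-.034)
E
```

```text
clock: 6.3
eef_pos: [533.8, -4.4, 110.4]
tool_rot: [-1.571, -0.0, -0.032]
force: [-0.3, -0.5, -1.5]
width: 22.3
shift [-2.3  2.4 -0.7] turn [-0.     0.002  0.   ] rows>= 0.06784006398549935 0.013604513659939269
now [533.8  -4.4 110.4] [-1.571 -0.    -0.032] F [-0.3 -0.5 -1.5] T [-0.02 -0.   -0.  ] w 22.3 t 6.3 q1,7 [-0.26  0.31]
```

```bash
python3 -m jog '[{"x":0,"y":1,"z":0,"ax":0,"ay":0,"az":0,"grip":10},{"x":0,"y":2,"z":0,"ax":0,"ay":0,"az":0,"grip":10},{"x":0,"y":2,"z":0,"ax":0,"ay":0,"az":0,"grip":10}]'
python3 - <<'E'
from h import *
go(531.5,-5,108,-.034)
E
```

```text
clock: 6.6
eef_pos: [533.6, -4.4, 108.2]
tool_rot: [-1.571, 0.0, -0.032]
force: [0.2, -0.1, -1.2]
width: 22.9
shift [-2.1  0.2 -0.7] turn [-0.     0.002 -0.   ] rows>= 0.04471342054366711 0.013721326634669313
now [533.6  -4.4 108.2] [-1.571  0.    -0.032] F [ 0.2 -0.1 -1.2] T [-0.03 -0.02  0.03] w 22.9 t 6.6 q1,7 [-0.26  0.31]
```

```bash
for i in 1 ; do python3 -m jog '[{"x":0,"y":0.7,"z":0,"ax":0,"ay":0,"az":0,"grip":10},{"x":0,"y":1.4,"z":0,"ax":0,"ay":0,"az":0,"grip":10},{"x":0,"y":1.4,"z":0,"ax":0,"ay":0,"az":0,"grip":10}]'; done
python3 - <<'E'
from h import *
e=cam('scene'); im2=cv2.cvtColor(e['color'],cv2.COLOR_RGB2BGR)
cv2.imwrite('pics/p2.png',cv2.resize(im2[175:300,250:420],None,fx=4.5,fy=4.5))
E
```

```text
clock: 6.9
eef_pos: [533.8, -4.5, 107.9]
tool_rot: [-1.57, -0.0, -0.032]
force: [-2.5, 0.5, 7.6]
width: 22.7
```

View pics/p2.png

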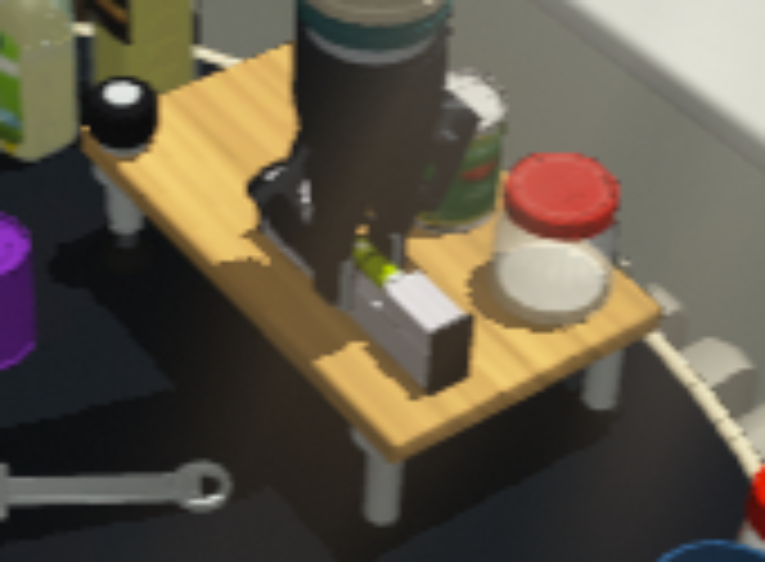

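The level touches down (7.6 N) along the front strip, with its end at crop (430,350). I'm easing off and releasing.

```bash
python3 -m jog '[{"x":0,"y":-0.5,"z":0,"ax":0,"ay":0,"az":0,"grip":10},{"x":0,"y":-0.5,"z":0,"ax":0,"ay":0,"az":0,"grip":46},{"x":0,"y":-0.5,"z":0,"ax":0,"ay":0,"az":0,"grip":46},{"x":0,"y":-0.5,"z":0,"ax":0,"ay":0,"az":0,"grip":46},{"x":0,"y":-0.5,"z":0,"ax":0,"ay":0,"az":0,"grip":46}]'; python3 -m jog '[{"x":0,"y":-10,"z":0,"ax":0,"ay":0,"az":0,"grip":46},{"x":0,"y":-30,"z":0,"ax":0,"ay":0,"az":0,"grip":46},{"x":0,"y":-60,"z":0,"ax":0,"ay":0,"az":0,"grip":46},{"x":0,"y":-95,"z":0,"ax":0,"ay":0,"az":0,"grip":46},{"x":0,"y":-130,"z":0,"ax":0,"ay":0,"az":0,"grip":46}]'
python3 - <<'E'
from h import *
e=cam('scene'); im2=cv2.cvtColor(e['color'],cv2.COLOR_RGB2BGR)
cv2.imwrite('pics/p3.png',cv2.resize(im2[175:300,250:420],None,fx=4.5,fy=4.5))
go(508.4,174.8,230,1.5)
go(508.4,174.8,230,1.9)
E
```

```text
clock: 7.45
eef_pos: [533.8, -4.5, 107.3]
tool_rot: [-1.571, 0.0, -0.032]
force: [-0.1, -0.9, 1.0]
width: 46.0
clock: 7.95
eef_pos: [533.4, -4.6, 239.2]
tool_rot: [-1.571, 0.0, -0.032]
force: [1.2, 0.4, 0.5]
width: 45.6
shift [-34.4  14.4 178.9] turn [ 0.007 -1.533  0.008] rows>= 3.6556540403959024 10.21879453808493
now [536.8  -5.2 244.6] [-1.57  -0.01  -0.033] F [1.3 0.  2.7] T [ 0.01 -0.09  0.06] w 46.2 t 8.0 q1,7 [-0.35  0.21]
shift [-34.4  14.4 178.9] turn [ 0.009 -1.933  0.007] rows>= 3.6556540403959024 12.885406831648023
now [536.8  -5.2 244.6] [-1.57  -0.01  -0.033] F [1.3 0.  2.7] T [ 0.01 -0.09  0.06] w 46.2 t 8.0 q1,7 [-0.35  0.21]
```

View pics/p3.png

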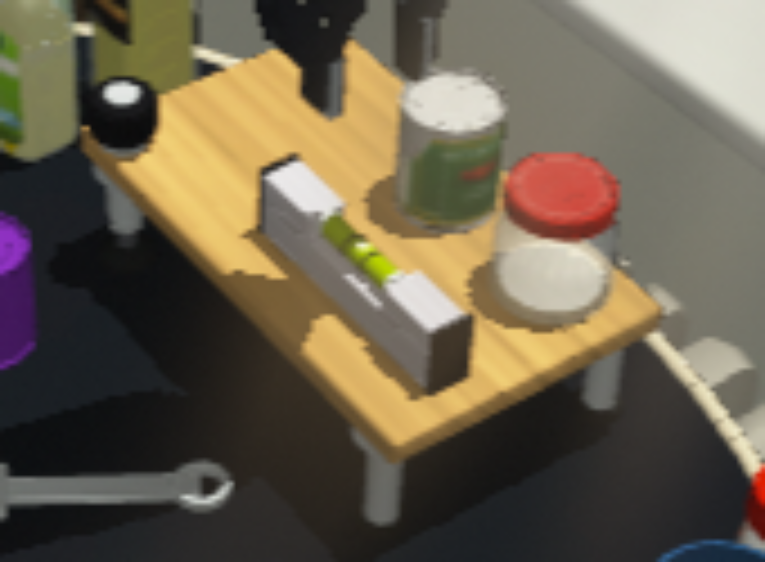

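The level stands on the strip, released, from crop (290,180) to (450,350), and the jar and tin are undisturbed. Now I'm moving to the knob.

```bash
python3 -m jog '[{"x":-5,"y":0,"z":20,"ax":0,"ay":-0.14,"az":0,"grip":60},{"x":-10,"y":0,"z":40,"ax":0,"ay":-0.28,"az":0,"grip":60},{"x":-15,"y":0,"z":60,"ax":0,"ay":-0.42,"az":0,"grip":60},{"x":-20,"y":0,"z":80,"ax":0,"ay":-0.56,"az":0,"grip":60},{"x":-25,"y":0,"z":100,"ax":0,"ay":-0.7,"az":0,"grip":60}]'
python3 - <<'E'
from h import *
go(508.4,174.8,230,2.0)
E
```

```text
clock: 8.5
eef_pos: [511.8, 96.9, 238.0]
tool_rot: [-1.571, -0.001, 0.673]
force: [-0.2, 0.0, 0.1]
width: 59.7
shift [45.9  8.  62.9] turn [ 1.000e-03 -1.327e+00  0.000e+00] rows>= 1.566672617480263 8.84338861358853
now [511.8  96.9 238. ] [-1.571e+00 -1.000e-03  6.730e-01] F [-0.2  0.   0.1] T [-0.   -0.07  0.03] w 59.7 t 8.5 q1,7 [-0.42  0.59]
```

```bash
python3 -m jog '[{"x":9,"y":0,"z":12,"ax":0,"ay":-0.14,"az":0,"grip":60},{"x":18,"y":0,"z":25,"ax":0,"ay":-0.28,"az":0,"grip":60},{"x":27,"y":0,"z":37,"ax":0,"ay":-0.42,"az":0,"grip":60},{"x":36,"y":0,"z":50,"ax":0,"ay":-0.56,"az":0,"grip":60},{"x":46,"y":0,"z":63,"ax":0,"ay":-0.7,"az":0,"grip":60}]'
python3 - <<'E'
from h import *
go(508.4,174.8,180,2.0)
E
```

```text
clock: 9.0
eef_pos: [509.0, 174.5, 237.9]
tool_rot: [-1.571, 0.0, 1.373]
force: [0.5, -0.1, 0.7]
width: 60.2
shift [ 0.2 57.9  0.6] turn [ 0.    -0.627 -0.   ] rows>= 1.1584501410135313 4.178512162010062
now [509.  174.5 237.9] [-1.571  0.     1.373] F [ 0.5 -0.1  0.7] T [-0.06 -0.01 -0.02] w 60.2 t 9.0 q1,7 [-0.42  1.02]
```

```bash
python3 -m jog '[{"x":0,"y":12,"z":0,"ax":0,"ay":-0.13,"az":0,"grip":60},{"x":0,"y":24,"z":0,"ax":0,"ay":-0.26,"az":0,"grip":60},{"x":0,"y":36,"z":0,"ax":0,"ay":-0.39,"az":0,"grip":60},{"x":0,"y":48,"z":0,"ax":0,"ay":-0.52,"az":0,"grip":60},{"x":0,"y":58,"z":0,"ax":0,"ay":-0.627,"az":0,"grip":60}]'
python3 - <<'E'
from h import *
go(508.4,174.8,108,2.0)
d=cam('top'); im=cv2.cvtColor(d['color'],cv2.COLOR_RGB2BGR)
e=cam('scene'); im2=cv2.cvtColor(e['color'],cv2.COLOR_RGB2BGR)
cv2.imwrite('pics/k1.png',np.hstack([cv2.resize(im[165:290,220:390],None,fx=2.3,fy=2.3),cv2.resize(im2[155:280,230:400],None,fx=2.3,fy=2.3)]))
E
```

```text
clock: 9.5
eef_pos: [509.0, 173.9, 179.2]
tool_rot: [-1.571, 0.0, 2.0]
force: [-0.2, 0.3, -0.7]
width: 60.1
shift [ 1.1 71.2  0.2] turn [ 0. -0. -0.] rows>= 1.4246939616006882 0.00431233858354062
now [509.  173.9 179.2] [-1.571  0.     2.   ] F [-0.2  0.3 -0.7] T [-0.03  0.05 -0.04] w 60.1 t 9.5 q1,7 [-0.3   1.52]
```

View pics/k1.png

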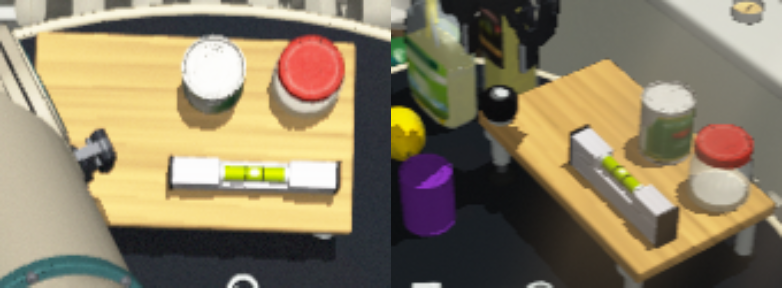

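The level lies straight on the strip in both views, with the bubble visible mid-vial in top crop (254,173). The knob, at scene crop (497,102), has not moved. I'm going down over it.

```bash
python3 -m jog '[{"x":1,"y":20,"z":0,"ax":0,"ay":0,"az":0,"grip":62},{"x":1,"y":42,"z":0,"ax":0,"ay":0,"az":0,"grip":62},{"x":1,"y":60,"z":0,"ax":0,"ay":0,"az":0,"grip":62},{"x":1,"y":71,"z":0,"ax":0,"ay":0,"az":0,"grip":62},{"x":1,"y":71,"z":0,"ax":0,"ay":0,"az":0,"grip":62}]';  python3 - <<'E'
from h import *
go(508.4,174.8,108,2.0)
e=cam('scene'); im2=cv2.cvtColor(e['color'],cv2.COLOR_RGB2BGR)
cv2.imwrite('pics/k2.png',cv2.resize(im2[155:255,230:330],None,fx=5,fy=5))
E
```

```text
clock: 10.1
eef_pos: [508.1, 174.8, 107.7]
tool_rot: [-1.569, 0.0, 1.994]
force: [0.1, -0.4, 0.1]
width: 62.1
shift [-0.1 -0.3 -0.2] turn [-0.002 -0.006 -0.   ] rows>= 0.008449999151213635 0.044979747648835645
now [508.1 174.8 107.7] [-1.569  0.     1.994] F [ 0.1 -0.4  0.1] T [-0.    0.01  0.01] w 62.1 t 10.1 q1,7 [-0.32  1.49]
```

View pics/k2.png

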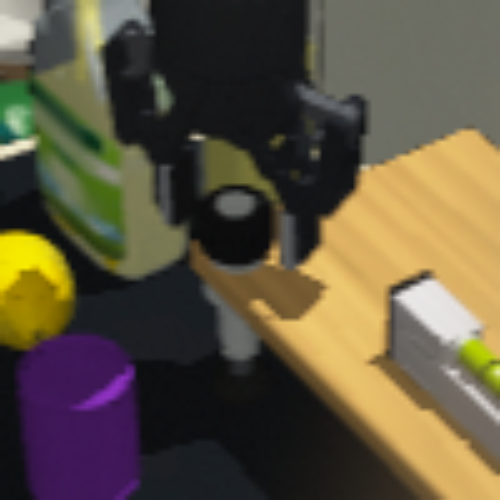

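The fingers straddle the knob, with pads at crop (185,190) and (295,225) and the knob at (237,225). I'm closing.

```bash
python3 -m jog '[{"x":0,"y":0,"z":0,"ax":0,"ay":0,"az":0,"grip":48},{"x":0,"y":0,"z":0,"ax":0,"ay":0,"az":0,"grip":42},{"x":0,"y":0,"z":0,"ax":0,"ay":0,"az":0,"grip":38},{"x":0,"y":0,"z":0,"ax":0,"ay":0,"az":0,"grip":30},{"x":0,"y":0,"z":0,"ax":0,"ay":0,"az":0,"grip":30}]';  python3 - <<'E'
from h import *
go(508.4,174.8,108,2.0)
e=cam('scene'); im2=cv2.cvtColor(e['color'],cv2.COLOR_RGB2BGR)
cv2.imwrite('pics/k3.png',cv2.resize(im2[155:255,230:330],None,fx=5,fy=5))
d=cam('top'); im=cv2.cvtColor(d['color'],cv2.COLOR_RGB2BGR)
cv2.imwrite('pics/b0.png',cv2.resize(im[225:255,285:380],None,fx=8,fy=8,interpolation=cv2.INTER_CUBIC))
E
```

```text
clock: 10.65
eef_pos: [508.7, 176.4, 109.3]
tool_rot: [-1.572, -0.001, 1.995]
force: [-2.2, 2.4, 6.1]
width: 35.4
shift [-1.3  1.3  0.9] turn [ 0.002 -0.005  0.001] rows>= 0.04168350437080408 0.0326298867811561
now [508.7 176.4 109.3] [-1.572e+00 -1.000e-03  1.995e+00] F [-2.2  2.4  6.1] T [ 0.53  0.45 -0.04] w 35.4 t 10.65 q1,7 [-0.32  1.49]
```

View pics/k3.png

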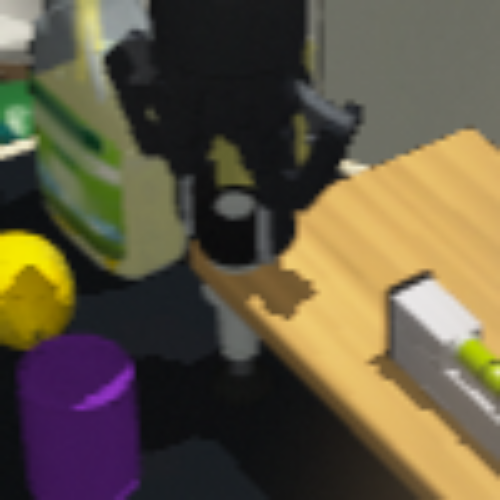

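View pics/b0.png

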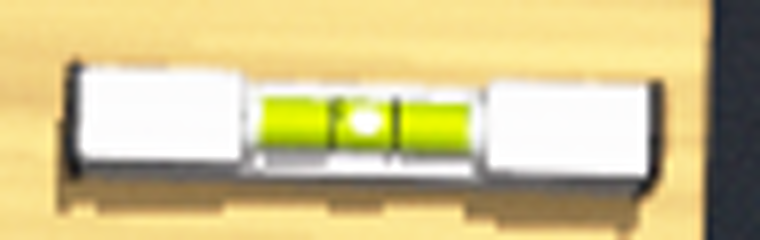

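The knob is gripped at 35.4 mm, and the bubble sits at crop x 366 between the lines at 332 and 394 with the shelf at rest. Next I press down, following the knob's outward shift.

```bash
python3 -m jog '[{"x":0.6,"y":1,"z":0.4,"ax":0,"ay":0,"az":0,"grip":30},{"x":1.2,"y":2,"z":0.8,"ax":0,"ay":0,"az":0,"grip":30},{"x":1.8,"y":2.5,"z":1.2,"ax":0,"ay":0,"az":0,"grip":30},{"x":1.8,"y":2.5,"z":1.2,"ax":0,"ay":0,"az":0,"grip":30},{"x":1.8,"y":2.5,"z":1.2,"ax":0,"ay":0,"az":0,"grip":30}]';  python3 -m jog '[{"x":0,"y":0,"z":0,"ax":0,"ay":0,"az":0,"grip":30},{"x":0,"y":0,"z":0,"ax":0,"ay":0,"az":0,"grip":30},{"x":0,"y":0,"z":0,"ax":0,"ay":0,"az":0,"grip":30},{"x":0,"y":0,"z":0,"ax":0,"ay":0,"az":0,"grip":30},{"x":0,"y":0,"z":0,"ax":0,"ay":0,"az":0,"grip":30}]'
cat >> h.py <<'E'
def look(n):
    d=cam('top'); im=cv2.cvtColor(d['color'],cv2.COLOR_RGB2BGR)
    a=cv2.resize(im[225:255,285:380],None,fx=8,fy=8,interpolation=cv2.INTER_CUBIC)
    e=cam('scene'); im2=cv2.cvtColor(e['color'],cv2.COLOR_RGB2BGR)
    b=cv2.resize(im2[205:270,345:395],None,fx=6,fy=6,interpolation=cv2.INTER_CUBIC)
    c=cv2.resize(im2[155:255,230:330],None,fx=3.9,fy=3.9)
    o=np.zeros((240+390,760,3),np.uint8); o[:240]=a; o[240:,:300]=b; o[240:,320:710]=c
    cv2.imwrite('pics/'+n,cv2.resize(o,None,fx=.95,fy=.95)); go(508.4,174.8,108,2.0)
E
python3 -c "from h import *; look('b1.png')"
```

```text
clock: 11.25
eef_pos: [507.8, 177.0, 107.8]
tool_rot: [-1.574, 0.0, 1.995]
force: [-2.8, 1.0, 13.9]
width: 35.2
clock: 11.75
eef_pos: [507.8, 177.0, 107.8]
tool_rot: [-1.574, 0.0, 1.995]
force: [-2.8, 2.2, 14.7]
width: 35.2
shift [-2.3 -0.2  0.4] turn [ 0.003 -0.005 -0.   ] rows>= 0.045930302322337656 0.03706022820822444
now [507.8 177.  107.8] [-1.574  0.     1.995] F [-3.5  0.4 14.7] T [-0.08  0.34  0.01] w 35.3 t 11.85 q1,7 [-0.32  1.49]
```

View pics/b1.png

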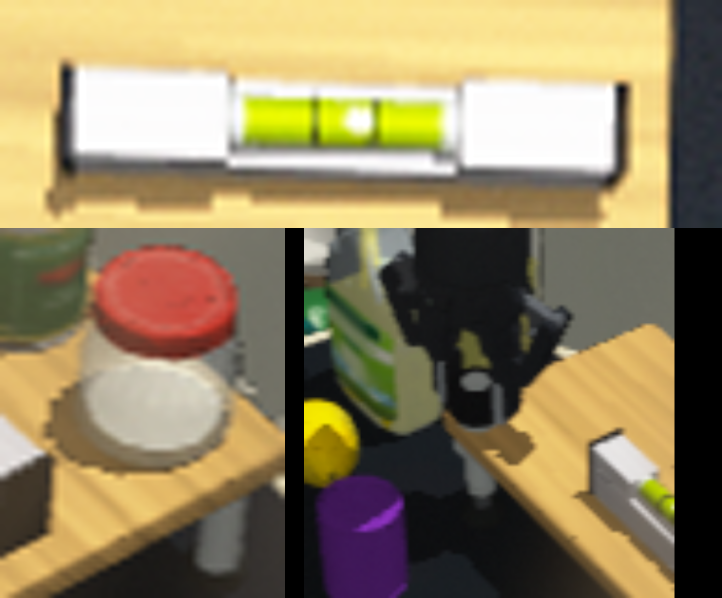

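The bubble has moved right to x 358 (lines at 315 and 378) with 14.7 N on the knob, but it is still settling. I'll wait and take numbers.

```bash
python3 -m jog '[{"x":0,"y":0,"z":0,"ax":0,"ay":0,"az":0,"grip":30},{"x":0,"y":0,"z":0,"ax":0,"ay":0,"az":0,"grip":30},{"x":0,"y":0,"z":0,"ax":0,"ay":0,"az":0,"grip":30},{"x":0,"y":0,"z":0,"ax":0,"ay":0,"az":0,"grip":30},{"x":0,"y":0,"z":0,"ax":0,"ay":0,"az":0,"grip":30}]' >/dev/null
python3 -m jog '[{"x":0,"y":0,"z":0,"ax":0,"ay":0,"az":0,"grip":30},{"x":0,"y":0,"z":0,"ax":0,"ay":0,"az":0,"grip":30},{"x":0,"y":0,"z":0,"ax":0,"ay":0,"az":0,"grip":30},{"x":0,"y":0,"z":0,"ax":0,"ay":0,"az":0,"grip":30},{"x":0,"y":0,"z":0,"ax":0,"ay":0,"az":0,"grip":30}]'
sed -i 's/im2\[205:270,345:395\]/im2[205:270,305:355]/' h.py
cat >> h.py <<'E'
def bub():
    d=cam('top'); im=d['color'].astype(float)
    g=im[230:250,300:365]; hsv=cv2.cvtColor(d['color'],cv2.COLOR_RGB2HSV)[230:250,300:365]
    gr=cv2.inRange(hsv,(25,150,90),(45,255,255)); ys,xs=np.nonzero(gr); print('vial bbox x',xs.min()+300,xs.max()+300,'y',ys.min()+230,ys.max()+230)
    ym=int(round(np.median(ys))); 
    B=g[ym-1:ym+2,:,2].mean(0); G=g[ym-1:ym+2,:,1].mean(0)
    print('x  ',list(range(xs.min()+300,xs.max()+301))); print('blue',B[xs.min():xs.max()+1].astype(int).tolist()); print('green',G[xs.min():xs.max()+1].astype(int).tolist())
E
python3 -c "from h import *; look('b2.png');bub()"
```

```text
clock: 12.85
eef_pos: [507.8, 177.0, 107.8]
tool_rot: [-1.574, 0.0, 1.995]
force: [-2.1, 0.6, 14.0]
width: 35.4
shift [-2.3 -0.2  0.4] turn [ 0.003 -0.005 -0.   ] rows>= 0.04586371313799683 0.03714580040820005
now [507.8 177.  107.8] [-1.574  0.     1.995] F [-3.5  0.6 13.3] T [-0.03  0.4   0.03] w 35.0 t 12.95 q1,7 [-0.32  1.49]
vial bbox x 317 342 y 238 243
x   [317, 318, 319, 320, 321, 322, 323, 324, 325, 326, 327, 328, 329, 330, 331, 332, 333, 334, 335, 336, 337, 338, 339, 340, 341, 342]
blue [77, 0, 0, 0, 0, 0, 0, 0, 0, 37, 0, 0, 9, 98, 200, 213, 195, 33, 0, 0, 0, 0, 0, 0, 0, 49]
green [232, 228, 229, 231, 231, 232, 232, 232, 227, 150, 234, 235, 235, 238, 245, 246, 242, 168, 238, 238, 239, 240, 240, 241, 240, 242]
```

View pics/b2.png

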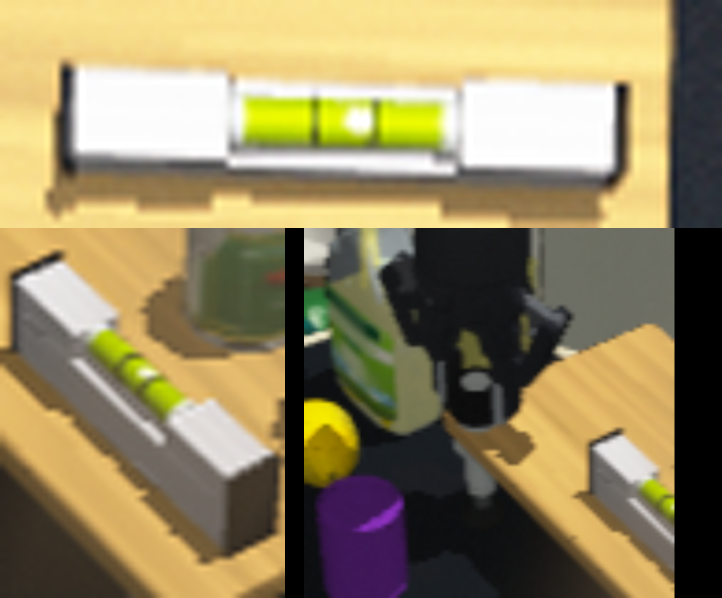

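The bubble has settled about 1.8 px (3.5–4 mm) right of the middle: lines at 326 and 334, bubble at 331.8, and the scene view agrees. I'll press 1 mm more to check that the foot really bears.

```bash
python3 -m jog '[{"x":0,"y":0.5,"z":0,"ax":0,"ay":0,"az":0,"grip":30},{"x":0,"y":1,"z":0,"ax":0,"ay":0,"az":0,"grip":30},{"x":0,"y":1,"z":0,"ax":0,"ay":0,"az":0,"grip":30},{"x":0,"y":1,"z":0,"ax":0,"ay":0,"az":0,"grip":30},{"x":0,"y":1,"z":0,"ax":0,"ay":0,"az":0,"grip":30}]' 
python3 -m jog '[{"x":0,"y":0,"z":0,"ax":0,"ay":0,"az":0,"grip":30},{"x":0,"y":0,"z":0,"ax":0,"ay":0,"az":0,"grip":30},{"x":0,"y":0,"z":0,"ax":0,"ay":0,"az":0,"grip":30},{"x":0,"y":0,"z":0,"ax":0,"ay":0,"az":0,"grip":30},{"x":0,"y":0,"z":0,"ax":0,"ay":0,"az":0,"grip":30}]'
python3 -c "from h import *; look('b3.png');bub()"
```

```text
clock: 13.5
eef_pos: [507.9, 177.1, 107.7]
tool_rot: [-1.574, 0.0, 1.995]
force: [-4.4, 0.3, 22.0]
width: 35.1
clock: 14.0
eef_pos: [507.9, 177.0, 107.7]
tool_rot: [-1.574, 0.0, 1.995]
force: [-4.8, 0.3, 21.9]
width: 35.6
shift [-2.2 -0.3  0.5] turn [ 0.004 -0.005 -0.   ] rows>= 0.04596305841673547 0.039633163596848694
now [507.9 177.  107.7] [-1.574  0.     1.995] F [-4.  -0.  21.9] T [-0.21  0.82 -0.02] w 35.3 t 14.1 q1,7 [-0.32  1.49]
vial bbox x 317 342 y 238 243
x   [317, 318, 319, 320, 321, 322, 323, 324, 325, 326, 327, 328, 329, 330, 331, 332, 333, 334, 335, 336, 337, 338, 339, 340, 341, 342]
blue [81, 0, 0, 0, 0, 0, 0, 0, 0, 31, 0, 0, 1, 97, 201, 213, 195, 32, 0, 0, 0, 0, 0, 0, 0, 46]
green [233, 229, 230, 230, 231, 231, 233, 232, 228, 149, 235, 235, 236, 238, 246, 246, 242, 168, 239, 239, 239, 239, 239, 240, 240, 242]
```

View pics/b3.png

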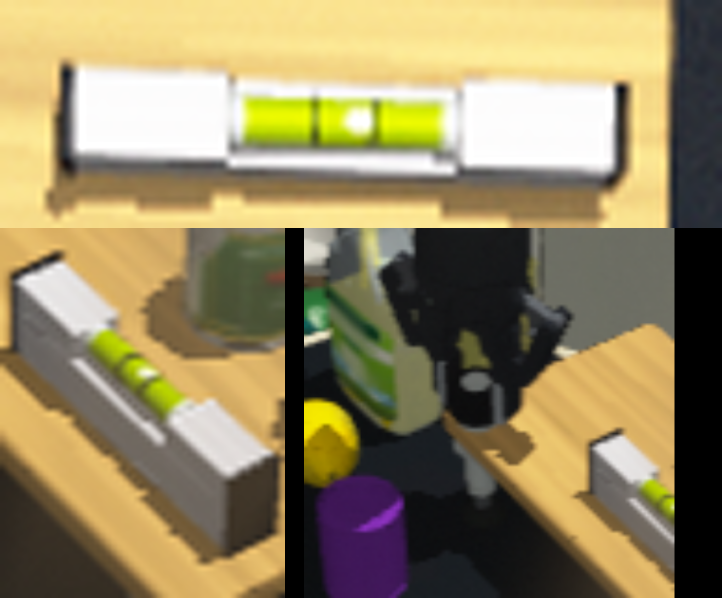

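The foot bears: 1 mm more gave +8 N, with no change in height or bubble. I'm easing back to about 15 N and turning clockwise by 1 rad.

```bash
python3 -m jog '[{"x":0,"y":-1,"z":0,"ax":0,"ay":0.1,"az":0,"grip":30},{"x":0,"y":-1,"z":0,"ax":0,"ay":0.2,"az":0,"grip":30},{"x":0,"y":-1,"z":0,"ax":0,"ay":0.3,"az":0,"grip":30},{"x":0,"y":-1,"z":0,"ax":0,"ay":0.4,"az":0,"grip":30},{"x":0,"y":-1,"z":0,"ax":0,"ay":0.5,"az":0,"grip":30}]' 
python3 -m jog '[{"x":0,"y":0,"z":0,"ax":0,"ay":0.1,"az":0,"grip":30},{"x":0,"y":0,"z":0,"ax":0,"ay":0.2,"az":0,"grip":30},{"x":0,"y":0,"z":0,"ax":0,"ay":0.3,"az":0,"grip":30},{"x":0,"y":0,"z":0,"ax":0,"ay":0.4,"az":0,"grip":30},{"x":0,"y":0,"z":0,"ax":0,"ay":0.5,"az":0,"grip":30}]' 
python3 -c "from h import *; look('b4.png');bub()"
```

```text
clock: 14.65
eef_pos: [508.1, 176.8, 107.8]
tool_rot: [-1.574, -0.002, 1.491]
force: [-2.3, 1.0, 13.9]
width: 35.0
clock: 15.15
eef_pos: [508.3, 176.6, 107.8]
tool_rot: [-1.573, -0.003, 0.991]
force: [-1.4, -0.1, 12.1]
width: 35.2
shift [-1.4 -0.3 -1.1] turn [ 4.000e-03 -1.007e+00  1.000e-03] rows>= 0.036062750569362326 6.716029585465488
now [508.3 176.6 107.8] [-1.573 -0.003  0.993] F [-0.6  1.  12.6] T [-0.08  0.27 -0.13] w 35.3 t 15.25 q1,7 [-0.5   0.81]
vial bbox x 318 342 y 238 243
x   [318, 319, 320, 321, 322, 323, 324, 325, 326, 327, 328, 329, 330, 331, 332, 333, 334, 335, 336, 337, 338, 339, 340, 341, 342]
blue [0, 0, 0, 0, 0, 0, 0, 0, 37, 0, 0, 48, 194, 238, 237, 200, 32, 0, 0, 0, 0, 0, 0, 0, 2]
green [239, 240, 240, 240, 241, 241, 241, 237, 157, 242, 242, 243, 250, 252, 252, 249, 157, 243, 243, 243, 243, 243, 242, 243, 243]
```

View pics/b4.png

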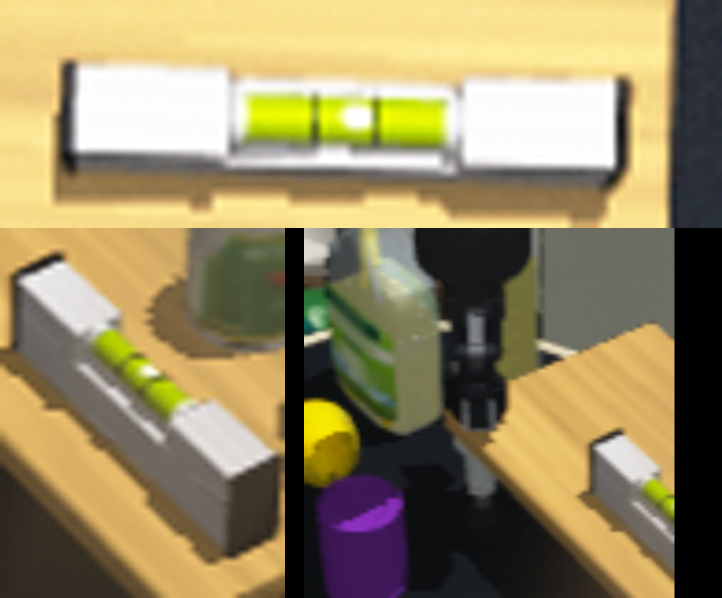

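```bash
for i in 1 2 3; do python3 -m jog '[{"x":0,"y":0,"z":0,"ax":0,"ay":0,"az":0,"grip":30},{"x":0,"y":0,"z":0,"ax":0,"ay":0,"az":0,"grip":30},{"x":0,"y":0,"z":0,"ax":0,"ay":0,"az":0,"grip":30},{"x":0,"y":0,"z":0,"ax":0,"ay":0,"az":0,"grip":30},{"x":0,"y":0,"z":0,"ax":0,"ay":0,"az":0,"grip":30}]' >/dev/null
done; python3 -c "from h import *; look('b5.png');bub()"
```

```text
shift [-1.4 -0.3 -1.1] turn [ 0.003 -1.005  0.002] rows>= 0.03558989662662663 6.703074128653379
now [508.3 176.6 107.7] [-1.573 -0.003  0.995] F [-0.2  0.5 12.9] T [-0.02  0.23 -0.03] w 35.4 t 16.9 q1,7 [-0.5   0.81]
vial bbox x 318 342 y 238 243
x   [318, 319, 320, 321, 322, 323, 324, 325, 326, 327, 328, 329, 330, 331, 332, 333, 334, 335, 336, 337, 338, 339, 340, 341, 342]
blue [0, 0, 0, 0, 0, 0, 0, 0, 35, 1, 9, 96, 232, 238, 233, 92, 31, 0, 0, 0, 0, 0, 0, 0, 3]
green [239, 239, 240, 240, 240, 240, 241, 236, 155, 242, 242, 244, 252, 252, 252, 241, 157, 244, 243, 243, 243, 243, 242, 242, 243]
```

View pics/b5.png

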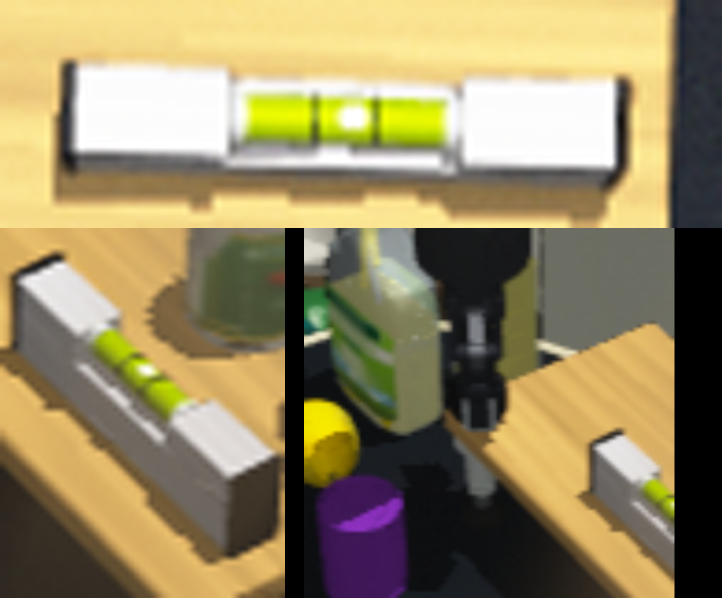

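The bubble is at 331.0 px, about 2 mm right of the middle (330.0), having moved 2.1 mm for 1 rad. I'm turning another 0.9 rad.

```bash
python3 -m jog '[{"x":0,"y":0,"z":0,"ax":0,"ay":0.1,"az":0,"grip":30},{"x":0,"y":0,"z":0,"ax":0,"ay":0.2,"az":0,"grip":30},{"x":0,"y":0,"z":0,"ax":0,"ay":0.3,"az":0,"grip":30},{"x":0,"y":0,"z":0,"ax":0,"ay":0.4,"az":0,"grip":30},{"x":0,"y":0.1,"z":0,"ax":0,"ay":0.5,"az":0,"grip":30}]' 
python3 -m jog '[{"x":0,"y":0,"z":0,"ax":0,"ay":0.1,"az":0,"grip":30},{"x":0,"y":0,"z":0,"ax":0,"ay":0.2,"az":0,"grip":30},{"x":0,"y":0,"z":0,"ax":0,"ay":0.3,"az":0,"grip":30},{"x":0,"y":0,"z":0,"ax":0,"ay":0.4,"az":0,"grip":30},{"x":0,"y":0,"z":0,"ax":0,"ay":0.4,"az":0,"grip":30}]' 
for i in 1 2 3 4 5; do python3 -m jog '[{"x":0,"y":0,"z":0,"ax":0,"ay":0,"az":0,"grip":30},{"x":0,"y":0,"z":0,"ax":0,"ay":0,"az":0,"grip":30},{"x":0,"y":0,"z":0,"ax":0,"ay":0,"az":0,"grip":30},{"x":0,"y":0,"z":0,"ax":0,"ay":0,"az":0,"grip":30},{"x":0,"y":0,"z":0,"ax":0,"ay":0,"az":0,"grip":30}]' >/dev/null
done; python3 -c "from h import *; look('b6.png');bub()"
```

```text
clock: 17.45
eef_pos: [508.5, 176.3, 107.7]
tool_rot: [-1.571, -0.004, 0.491]
force: [-0.8, -0.3, 13.0]
width: 35.1
clock: 17.95
eef_pos: [508.7, 176.2, 107.7]
tool_rot: [-1.57, -0.004, 0.092]
force: [-0.7, -0.3, 13.4]
width: 35.4
shift [-0.4 -0.3 -1.4] turn [ 0.003 -1.906  0.004] rows>= 0.028765314849472756 12.704987263198667
now [508.7 176.2 107.7] [-1.57  -0.004  0.094] F [-0.7 -0.2 12.9] T [-0.09  0.24 -0.08] w 35.6 t 20.55 q1,7 [-0.66  0.2 ]
vial bbox x 318 343 y 237 243
x   [318, 319, 320, 321, 322, 323, 324, 325, 326, 327, 328, 329, 330, 331, 332, 333, 334, 335, 336, 337, 338, 339, 340, 341, 342, 343]
blue [0, 0, 0, 0, 0, 0, 0, 0, 19, 15, 55, 197, 220, 217, 134, 0, 33, 0, 0, 0, 3, 0, 0, 0, 0, 104]
green [235, 235, 236, 236, 236, 236, 236, 232, 188, 210, 240, 247, 249, 249, 245, 236, 128, 241, 241, 241, 242, 243, 242, 242, 242, 243]
```

View pics/b6.png

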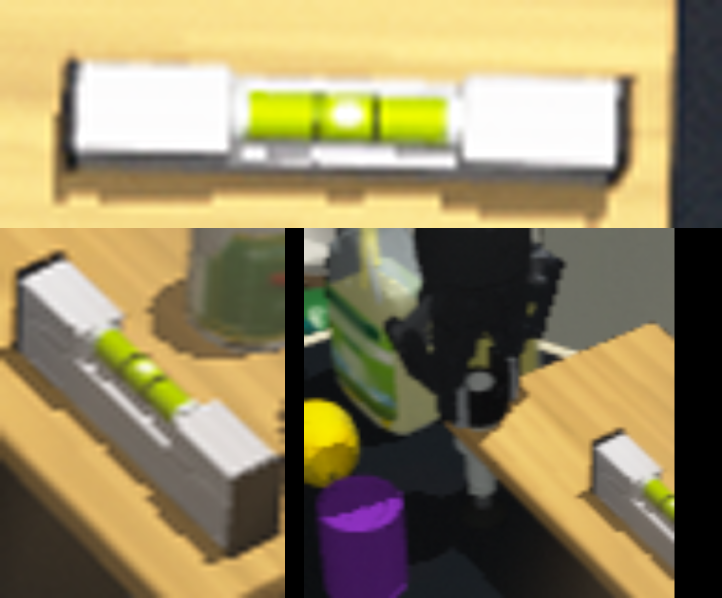

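The top view now reads centred: bubble 330.16, lines 326.3 and 334.0. I'll cross-check with the scene view's vial and with the unpressed (level) picture from before the grip.

Run:
```python
from h import *
k=cv2.imread('pics/k1.png'); a=cv2.resize(k[150:200,160:350],None,fx=4,fy=4)
t=k[150:200,160:350].astype(int); print('k1 row blue',t[22:26,55:130,0].mean(0).astype(int).tolist())
print('k1 row green',t[22:26,55:130,1].mean(0).astype(int).tolist())
e=cam('scene','fin_s.png'); im=cv2.cvtColor(e['color'],cv2.COLOR_RGB2BGR)
b=cv2.resize(im[215:245,315:345],None,fx=12,fy=12,interpolation=cv2.INTER_CUBIC)
k2=cv2.resize(k[138:207,391+195:391+264],(360,360),interpolation=cv2.INTER_CUBIC)
o=np.zeros((570,760,3),np.uint8);o[:200]=a;o[205:565,:360]=b;o[205:565,380:740]=k2
cv2.imwrite('pics/z1.png',o)
```

```text
k1 row blue [252, 252, 250, 239, 227, 233, 241, 235, 218, 182, 93, 4, 0, 0, 0, 0, 0, 0, 0, 0, 0, 0, 0, 0, 0, 0, 0, 0, 9, 20, 23, 20, 22, 43, 63, 122, 183, 210, 218, 224, 222, 219, 184, 149, 95, 33, 6, 22, 34, 18, 2, 0, 0, 0, 0, 0, 0, 0, 0, 0, 0, 1, 2, 1, 0, 0, 0, 35, 82, 136, 198, 251, 251, 251, 250]
k1 row green [252, 252, 251, 239, 228, 234, 244, 247, 245, 243, 238, 234, 234, 234, 234, 235, 235, 235, 235, 235, 236, 236, 237, 237, 238, 237, 236, 235, 218, 199, 196, 205, 215, 228, 241, 244, 247, 248, 249, 250, 250, 250, 248, 246, 242, 239, 216, 170, 137, 186, 235, 243, 243, 243, 243, 243, 243, 243, 243, 243, 243, 244, 244, 244, 244, 244, 244, 244, 244, 246, 250, 253, 253, 252, 251]
```

View pics/z1.png

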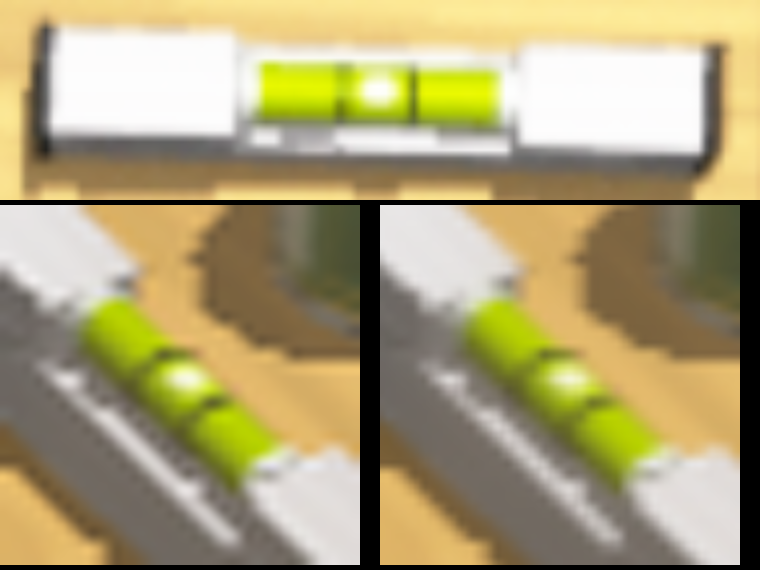

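In both views the vial matches the unpressed, level reference: the bubble is midway between its lines. The push is 12.9 N, so I'm adding about 0.35 mm to bring it to 15–16 N, then I'll re-check.

```bash
python3 -m jog '[{"x":0,"y":0.2,"z":0,"ax":0,"ay":0,"az":0,"grip":30},{"x":0,"y":0.35,"z":0,"ax":0,"ay":0,"az":0,"grip":30},{"x":0,"y":0.35,"z":0,"ax":0,"ay":0,"az":0,"grip":30},{"x":0,"y":0.35,"z":0,"ax":0,"ay":0,"az":0,"grip":30},{"x":0,"y":0.35,"z":0,"ax":0,"ay":0,"az":0,"grip":30}]' 
for i in 1 2 3 ; do python3 -m jog '[{"x":0,"y":0,"z":0,"ax":0,"ay":0,"az":0,"grip":30},{"x":0,"y":0,"z":0,"ax":0,"ay":0,"az":0,"grip":30},{"x":0,"y":0,"z":0,"ax":0,"ay":0,"az":0,"grip":30},{"x":0,"y":0,"z":0,"ax":0,"ay":0,"az":0,"grip":30},{"x":0,"y":0,"z":0,"ax":0,"ay":0,"az":0,"grip":30}]' |grep -E 'force|eef'
done; python3 -c "
from h import *; look('b7.png');bub(); cam('scene','fin2.png')"
```

```text
clock: 21.15
eef_pos: [508.7, 176.2, 107.7]
tool_rot: [-1.57, -0.004, 0.094]
force: [-0.8, 0.1, 15.7]
width: 35.4
eef_pos: [508.7, 176.2, 107.7]
force: [-0.8, -1.7, 16.0]
eef_pos: [508.7, 176.2, 107.7]
force: [-0.8, -0.6, 15.6]
eef_pos: [508.7, 176.2, 107.7]
force: [-1.3, -1.0, 16.0]
shift [-0.4 -0.3 -1.4] turn [ 0.003 -1.906  0.004] rows>= 0.029180673234366006 12.705366344434475
now [508.7 176.2 107.7] [-1.57  -0.004  0.094] F [-1.4 -0.3 16.2] T [-0.19  0.38 -0.  ] w 35.4 t 22.75 q1,7 [-0.66  0.2 ]
vial bbox x 318 343 y 237 243
x   [318, 319, 320, 321, 322, 323, 324, 325, 326, 327, 328, 329, 330, 331, 332, 333, 334, 335, 336, 337, 338, 339, 340, 341, 342, 343]
blue [0, 0, 0, 0, 0, 0, 0, 0, 24, 9, 59, 197, 221, 217, 133, 6, 36, 0, 1, 0, 0, 0, 0, 0, 0, 105]
green [235, 235, 236, 235, 236, 236, 237, 234, 189, 209, 240, 247, 250, 249, 245, 236, 129, 240, 241, 242, 242, 242, 243, 242, 242, 243]
```

View pics/fin2.png

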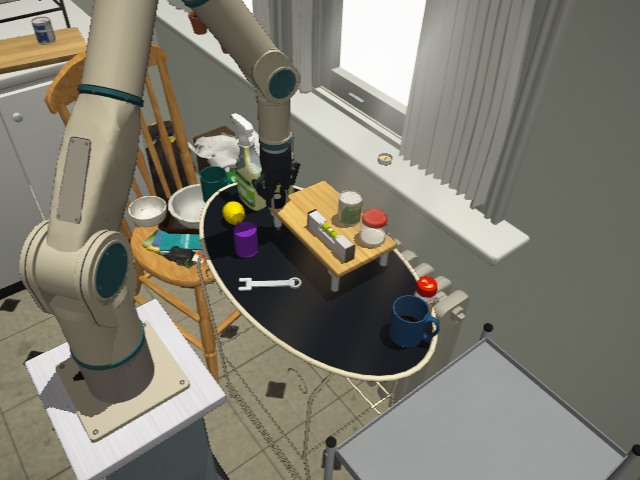

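The jar, tin, level and bystanders all stand in place. The push is steady at 16 N, the bubble is centred, and the knob's height has stayed constant, so the foot is still bearing. I'm handing in.

```bash
python3 -c "
from h import *; print(finish_job()); s=read_state(); print(s['force'],s['clock'])"
```

```text
the job is handed in; nothing more can be done
None
the job is handed in; nothing more can be done
```

The job is done and handed in at about 23 s, with the arm still gripping the knob and pressing it down. No verdict is reported.

- **Level:** I stood it lengthwise on the shelf's front strip and let go of it. The pictures show it upright and clear of the jar and tin.
- **Pressing:** At about 14 N on the knob the bubble sat about 4 mm right of the middle. Pressing 1 mm further added 8 N without moving the knob's height or the bubble, so the foot was bearing.
- **Turning:** I turned the knob 1.9 rad clockwise in all.

**Last checks**
- **Bubble:** it is within about 0.5 mm of the middle, and both camera views match the level, unpressed picture.
- **Push and grip:** the downward push is steady at 16 N, with the knob held at 35.4 mm opening and its height unchanged. I could not measure the foot's own force, only infer it from this.
- **Surroundings:** the last picture shows nothing upset or shifted.

**One disagreement:** the bubble first read about 4 mm, slightly below the 4.6 mm that the shortest listed foot error (1.9 mm) would give. It also moved 2.1 mm for the first radian instead of 2.4. The knob turn needed agrees with the short end of that range.

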